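# Park the blade carton behind the two posts

## Task

Push the flat carton of blades lengthwise through the narrow gap between the two fixed steel posts and on until it is wholly past them, lying square with its leading end up against the stop bar. Push it gently along the bench with the fingers only: do not pinch, lift or tip it, and leave the jar, the solder spool and the tin standing where they are.

Things in the scene. Friction and masses are not known exactly. Their poses are not given: they have to be found in the camera images.
- carton: flat closed carton of blades lying on the bench, loose: 50 mm wide (its x), 84 mm long (its y), 18 mm high (z), about 0.12 kg; origin at the centre of its underside. It starts to the right of the posts, its length very roughly towards the gap. Either end may lead
- bay: fixed bay screwed to the bench: two rigid steel posts, 18 mm thick, 30 mm high, centred at x = +-37.5 mm, y = 0 (57 mm clear gap), with 3 mm foot plates reaching out to x = +-62 mm (screw heads 6 mm high), and a stop bar. Origin on the bench midway between the posts; x across the gap, y through it towards the bar (roughly world +y, the robot's left), z up. Place and yaw vary
- jar: small screw-capped jar, 31 mm across, 49 mm high, loose bystander; origin at the centre of its underside
- spool: solder spool standing on its flange, 52 mm across, 34 mm high, loose bystander; origin at the centre of its underside
- tin: small round tin, 30 mm across, 25 mm high, loose bystander; origin at the centre of its underside
- bay_stop (a point): middle of the near face of the bay's fixed, rigid aluminium stop bar (80 mm long along the bay's x, 20 mm high), 10 mm above the bench, at y = +101 mm in the bay's frame; axes as the bay's. The carton parked against it has its origin 42 mm before this face

How it is judged:
By the outcome, as a careful person would: the job done as asked, in the order asked, and still so for the second after the job is handed in, with the robot touching nothing.
It also fails if it takes over 51 s, if anything falls off the work surface, if the arm or the gripper's body presses on something with over 40 N, if the wrist force passes 120 N, or if a joint passes its speed limit or range.

## Robot

A 6-joint arm with a two-finger parallel gripper is mounted at the origin on a cart in front of the work surface, level with it; the furniture and walls round the work are solid. World frame = base frame: x ahead of the robot, y to its left, z up, the work surface at z = 0. Lengths are in mm, angles in degrees, forces in N, time in s.
With the tool pointing down it reaches from about 275 to 775 mm from the base axis. Payload 14.6 kg.
Tool frame: the origin (TCP) lies at the very end of the fingers, on their centre line; the grasp point (between the pads) lies tcp_to_grasp behind it (tcp_to_grasp is the distance from the TCP to the grasp point, in mm); z points along the fingers, y is the line along which they close (so a half turn about z gives the same grasp; the last joint's range is limited). The gripper opens to 85 mm and grips with 20 to 120 N. Pads are 22 mm wide; open, the fingers measure 114 mm over their backs; the gripper's body (76 mm by 85 mm) begins 54 mm behind the grasp point. The pads swing forward as they close: fully open they stand 13 mm farther back than shut.
Start: joints at [-72.267, 15.075, -2.767, 72.158, 0, 81.102], TCP at [235.323, -469.31, 231.278] pointing down, gripper open.
Joint ranges: [-151.79, 151.79], [-50.71, 97.33], [-67.44, 78.34], [-121.81, 120.89], [-77.56, 73.72], [-180, 180]. Speed limits (degrees/s): [108.29, 108.29, 147.25, 159.86, 180, 180].

## Interface

Orientations are given as [roll, pitch, yaw] about the fixed x, y, z axes, in that order (R = Rz(yaw) Ry(pitch) Rx(roll)).
In Python, from plant import * gives the robot as it stands.
- The arm moves only by the tool send_rows, never from a script. Its argument "increments" is a list of rows, each a list of 7 numbers: the shift along the tool's x, y, z as a fraction of full scale, then the turn, a rotation vector about the tool's x, y, z as a fraction of full scale, then the closure, from -1 (fully open) to 1 (shut), so that 0 is half open. In form: [[x, y, z, ax, ay, az, gripper], ...]. A call has 1 to 20 rows; each row is the pose to reach, as a shift and turn from the pose commanded when the call began, along the tool's axes at that moment; what a row does not reach only later rows make up. Full scale, the value 1, is 500 mm for a shift and 1.5 rad for a turn. A row lasts 1/8 s, in which the tool goes at most 62.5 mm and 10.7 degrees, less where a joint would pass 70% of its speed; a pose out of reach is approached as far as the arm can. A call with a number of a shift or a turn outside -1 to 1 is refused whole. A call with a gripper value outside its range is refused whole. The fingers move at their own pace and stop on an object; the grip force is fixed at half the most. Time passes only in rows, so rows that repeat a pose let the fingers close. It gives the time, the measured TCP pose, the force, the opening and the grip force at its end, in the units of the state.
- sense(): the state, without advancing time (a new reading comes with each control period).
- read_camera(name): name is "scene" or "side" or "wrist"; returns (picture, depth): 384x512x3 uint8, blue, green, red; 384x512 float32, mm along the optical axis (not along the pixel's ray), 0 where there is no reading.
- get_calibration(name): a dict with "K" (3x3 intrinsics, pixels), "R" (3x3) and "t" (3): a world point X has camera coordinates R X + t. Camera axes: x right, y down, z forward; pixel columns grow to the right and rows downward; lengths in mm; the calibration is good to about 2 mm. A picture is of the moment at which its call begins: read the wrist's pose just before it. get_calibration takes no time and is no camera call; for the wrist camera it gives the pose at the moment of the call.
- close_job(): hands the job in; it is judged then, once.
The state is a dict: "time_s": time; "qpos": joint angles; "joint_vel": joint speeds; "effort": joint torques, N m; "tool_pos": TCP position; "eef_rot": TCP orientation; "force": force on the tool from outside, world axes, zero at the start; "wrist_torque": the same for the moment, N m; "grip_width": finger opening in mm; "grip_force": force on a finger pad.
Only numpy, scipy, OpenCV 4.12 (cv2) and the standard library are available. Lean on these libraries where they do the work, as an engineer would, in place of code of your own. Each camera call takes 0.05 s, during which the arm holds its last target. There are 200 camera calls.

## Working session

There is one attempt and no reset: what is moved stays moved. The work goes in short steps, Python scripts to look and compute and a tool call to move; the robot and the scene stay as the last step left them, time stands still between calls to the robot, and variables do not carry over. Pictures are saved under pics/ and viewed, at most 12 in all, crops included, and the job is handed in when it is done.

Besides the shell and the picture viewer there is one more tool, called after "Emit:" as name(argument=value, ...) on one line, values as JSON. send_rows: Moves the arm, as the interface text tells. Its arguments: {"type":"object","properties":{"increments":{"type":"array","items":{"type":"array","items":{"type":"number"}}}},"required":["increments"]}

```bash
mkdir -p pics; ls; python3 - <<'E'
from plant import *
import cv2,numpy as np
s=sense();print({k:s[k] for k in('time_s','tool_pos','eef_rot','grip_width')})
try: print(tcp_to_grasp)
except Exception as e: print(e)
for n in('scene','side'):
    im,d=read_camera(n);cv2.imwrite(f'pics/{n}0.png',im);np.savez(f'{n}0.npz',im=im,d=d,**get_calibration(n))
    c=get_calibration(n);print(n,c['K'].tolist() if hasattr(c['K'],'tolist') else c['K'],-np.array(c['R']).T@np.array(c['t']))
E
```

```text
pics
{'time_s': 0.0, 'tool_pos': array([ 235.23960064, -469.04938064,  230.797588  ]), 'eef_rot': array([-1.79937799e+02, -1.10121822e-02,  2.66311853e+01]), 'grip_width': 85.19154351753174}
18.700000000000003
scene [[479.623307303452, 0.0, 257.16565296837416], [0.0, 479.623307303452, 193.06251962734157], [0.0, 0.0, 1.0]] [ 282.69401963  729.4543639  1053.28402431]
side [[385.33175950639105, 0.0, 252.07198984838266], [0.0, 385.33175950639105, 192.18702902856504], [0.0, 0.0, 1.0]] [ 429.67280809 -643.32365835  688.0906712 ]
```

View pics/scene0.png

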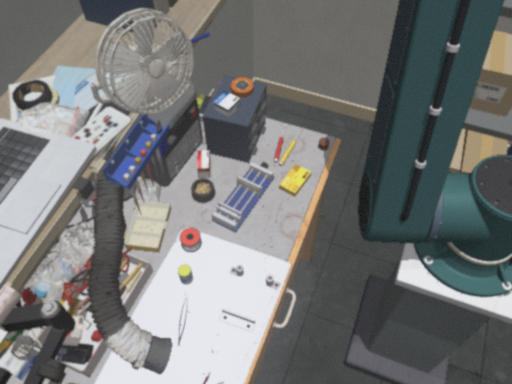

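View pics/side0.png

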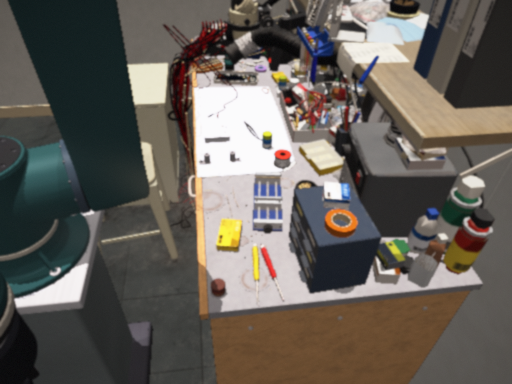

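The scene view shows the yellow carton at about (295,180), the posts at (238,270) and (271,281), the stop bar at (238,318), the spool at (190,237), the jar at (185,272) and the dark tin at (323,143). A blue tray sits near (245,195). The side view agrees: carton (229,234), posts (207,158) and (233,156). Next I'll zoom in and measure.

```bash
cat > h.py <<'E'
import numpy as np,cv2
def ray(c,uv,z):
    K,R,t=[np.array(c[k],float) for k in'KRt'];o=-R.T@t.reshape(3)
    uv=np.atleast_2d(np.array(uv,float));d=np.c_[uv,np.ones(len(uv))]@np.linalg.inv(K).T@R
    return (o+d*((z-o[2])/d[:,2])[:,None])
def proj(c,X):
    K,R,t=[np.array(c[k],float) for k in'KRt'];p=(np.atleast_2d(X)@R.T+t.reshape(3))@K.T;return p[:,:2]/p[:,2:]
def yellow(im,lo=(20,140,120),hi=(35,255,255)):
    return cv2.inRange(cv2.cvtColor(im,cv2.COLOR_BGR2HSV),lo,hi)
E
python3 - <<'E'
from h import *
a=np.load('scene0.npz');b=np.load('side0.npz')
A=cv2.resize(a['im'][130:340,170:340],None,fx=2.8,fy=2.8,interpolation=cv2.INTER_CUBIC)
B=cv2.resize(b['im'][125:300,190:290],None,fx=3.3,fy=3.3,interpolation=cv2.INTER_CUBIC)
h=600;C=np.zeros((h,800,3),np.uint8);C[:A.shape[0],:A.shape[1]]=A[:600];C[:B.shape[0],470:800]=B[:600,:330]
cv2.imwrite('pics/z1.png',C)
for n,c in(('scene',a),('side',b)):
    m=yellow(c['im']);cs=[k for k in cv2.findContours(m,0,2)[0] if cv2.contourArea(k)>100]
    for k in cs:
        r=cv2.minAreaRect(k);bx=cv2.boxPoints(r);print(n,cv2.contourArea(k),np.round(bx).tolist(),ray(c,bx,18)[:,:2].round().tolist())
a_=a
print(ray(a,[(238,272),(271,283),(238,318),(190,240),(185,275),(323,146)],0).round())
print(ray(b,[(207,161),(233,159),(217,138),(283,160),(267,145),(218,292)],0).round())
E
```

```text
scene 325.5 [[280.0, 184.0], [296.0, 163.0], [309.0, 173.0], [294.0, 194.0]] [[496.0, 11.0], [480.0, -72.0], [435.0, -52.0], [453.0, 28.0]]
side 108.0 [[459.0, 262.0], [460.0, 252.0], [475.0, 254.0], [474.0, 263.0]] [[963.0, -169.0], [981.0, -142.0], [1013.0, -151.0], [994.0, -178.0]]
side 121.0 [[253.0, 247.0], [258.0, 247.0], [258.0, 279.0], [253.0, 279.0]] [[517.0, -74.0], [528.0, -75.0], [516.0, -162.0], [505.0, -161.0]]
side 109.0 [[386.0, 243.0], [391.0, 239.0], [404.0, 258.0], [398.0, 262.0]] [[823.0, -98.0], [840.0, -89.0], [846.0, -146.0], [829.0, -154.0]]
side 512.0 [[216.0, 248.0], [220.0, 218.0], [241.0, 221.0], [237.0, 251.0]] [[434.0, -68.0], [449.0, 27.0], [499.0, 12.0], [481.0, -82.0]]
[[ 507.  280.    0.]
 [ 423.  278.    0.]
 [ 463.  385.    0.]
 [ 652.  243.    0.]
 [ 622.  333.    0.]
 [ 431. -173.    0.]]
[[ 427.  289.    0.]
 [ 505.  290.    0.]
 [ 464.  409.    0.]
 [ 653.  269.    0.]
 [ 618.  352.    0.]
 [ 430. -172.    0.]]
```

View pics/z1.png

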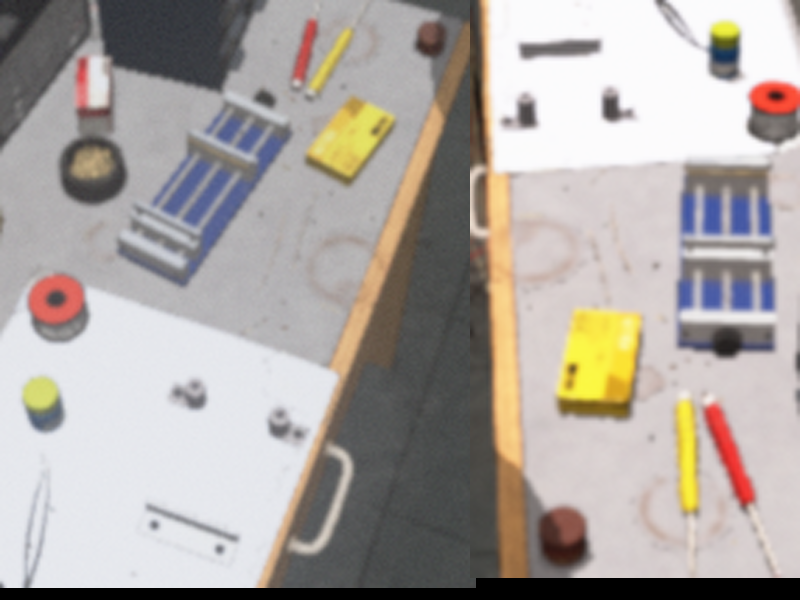

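The crop shows the posts at scene pixels of about (238,272) and (270,282), the bar from (223,311) to (255,323), and the carton at (295,180) with its length yawed about -10°. My plan is to push its rear end with both fingers partly closed, about 47 mm over the backs. That gives two contacts and fits through the gap. First I'll look at it from close by.

Emit:
send_rows(increments=[[0.76, -0.6, -0.06, 0, 0, -0.737, 0.58], [0.76, -0.6, -0.06, 0, 0, -0.737, 0.58], [0.76, -0.6, -0.06, 0, 0, -0.737, 0.58], [0.76, -0.6, -0.06, 0, 0, -0.737, 0.58], [0.76, -0.6, -0.06, 0, 0, -0.737, 0.58], [0.76, -0.6, -0.06, 0, 0, -0.737, 0.58], [0.76, -0.6, -0.06, 0, 0, -0.737, 0.58], [0.76, -0.6, -0.06, 0, 0, -0.737, 0.58], [0.76, -0.6, -0.06, 0, 0, -0.737, 0.58], [0.76, -0.6, -0.06, 0, 0, -0.737, 0.58], [0.76, -0.6, -0.06, 0, 0, -0.737, 0.58], [0.76, -0.6, -0.06, 0, 0, -0.737, 0.58]])

```text
time_s: 1.6
tool_pos: [440.3, -31.6, 261.3]
eef_rot: [-180.0, 0.0, 89.9]
force: [-0.7, 0.2, -0.0]
grip_width: 17.7
grip_force: 0.0
```

```bash
cat > snap.py <<'E'
import sys
from plant import *
from h import *
n,cam=sys.argv[1],sys.argv[2]
s=sense();c=get_calibration(cam);im,d=read_camera(cam);np.savez(n+'.npz',im=im,d=d,**c);cv2.imwrite(f'pics/{n}.png',im)
print(s['time_s'],s['tool_pos'].round(1),s['eef_rot'].round(2),s['grip_width'],s['force'].round(1))
cs=[k for k in cv2.findContours(yellow(im),0,2)[0] if cv2.contourArea(k)>150]
for k in cs:
    bx=cv2.boxPoints(cv2.minAreaRect(k));print(cv2.contourArea(k),bx.round().tolist(),ray(c,bx,18)[:,:2].round(1).tolist())
E
python3 snap.py w1 wrist
```

```text
1.6 [440.3 -31.6 261.3] [-180.      0.     89.88] 17.663004146796407 [-0.7  0.2 -0. ]
598.0 [[309.0, 252.0], [320.0, 185.0], [331.0, 187.0], [320.0, 254.0]] [[504.0, -152.5], [513.6, -65.5], [526.3, -67.7], [517.6, -155.1]]
3144.5 [[251.0, 181.0], [268.0, 108.0], [312.0, 118.0], [295.0, 191.0]] [[432.4, -59.4], [451.8, 23.7], [500.2, 12.7], [483.9, -71.9]]
236.0 [[210.0, 90.0], [221.0, 89.0], [230.0, 148.0], [218.0, 149.0]] [[388.6, 42.3], [400.9, 43.9], [407.9, -20.6], [395.0, -22.3]]
164.0 [[211.0, 0.0], [225.0, -0.0], [227.0, 39.0], [213.0, 39.0]] [[393.7, 129.0], [407.7, 129.6], [408.6, 93.4], [394.1, 92.8]]
```

Emit:
send_rows(increments=[[0.46, -0.04, 0, 0, 0, 0, 0.58], [0.46, -0.04, 0, 0, 0, 0, 0.58], [0.46, -0.04, 0, 0, 0, 0, 0.58], [0.46, -0.04, 0, 0, 0, 0, 0.58], [0.46, -0.04, 0, 0, 0, 0, 0.58], [0.46, -0.04, 0, 0, 0, 0, 0.58], [0.46, -0.04, 0, 0, 0, 0, 0.58]])

```text
time_s: 2.52
tool_pos: [420.9, 198.1, 261.3]
eef_rot: [180.0, 0.0, 89.9]
force: [-0.6, -0.1, -0.3]
grip_width: 17.9
grip_force: 0.0
```

```bash
python3 snap.py w2 wrist
```

```text
2.525 [420.9 198.1 261.3] [1.800e+02 1.000e-02 8.987e+01] 17.91125982709523 [-0.6 -0.1 -0.3]
403.0 [[267.0, 343.0], [275.0, 302.0], [296.0, 306.0], [289.0, 346.0]] [[432.9, -59.9], [442.3, 4.4], [470.9, -1.8], [462.7, -66.6]]
776.0 [[448.0, 0.0], [479.0, 0.0], [479.0, 30.0], [448.0, 30.0]] [[613.4, 358.2], [644.7, 358.1], [649.9, 330.5], [617.8, 330.6]]
```

View pics/w2.png

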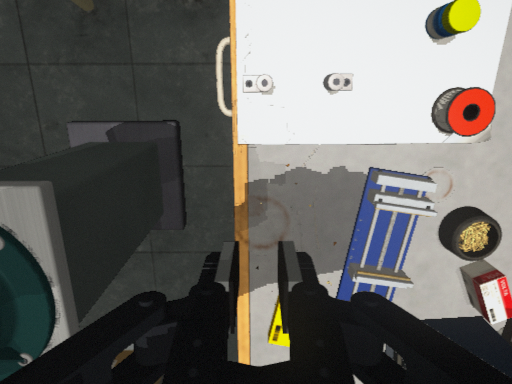

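The wrist view shows the round post tops at about (264,83) and (336,82), the jar at (460,15), the spool at (470,111) and the blue tray at (390,235). The bar is just out of frame, so I'll move forward a little.

Emit:
send_rows(increments=[[0.16, 0.1, 0, 0, 0, 0, 0.58], [0.16, 0.1, 0, 0, 0, 0, 0.58], [0.16, 0.1, 0, 0, 0, 0, 0.58], [0.16, 0.1, 0, 0, 0, 0, 0.58]])

```text
time_s: 3.08
tool_pos: [470.6, 278.3, 261.2]
eef_rot: [-180.0, 0.0, 89.9]
force: [-0.4, -0.4, 0.2]
grip_width: 17.9
grip_force: 0.0
```

```bash
python3 snap.py w3 wrist; python3 - <<'E'
import cv2,numpy as np
im=np.load('w3.npz')['im'][30:280,120:400];cv2.imwrite('pics/w3z.png',cv2.resize(im,None,fx=2.4,fy=2.4,interpolation=cv2.INTER_CUBIC))
E
```

```text
3.075 [470.6 278.3 261.2] [-1.7998e+02  2.0000e-02  8.9920e+01] 17.865016910319508 [-0.4 -0.4  0.2]
697.5 [[239.0, 363.0], [243.0, 340.0], [280.0, 347.0], [275.0, 369.0]] [[443.3, -13.9], [449.6, 24.1], [499.6, 12.9], [494.5, -25.7]]
657.5 [[387.0, 87.0], [415.0, 87.0], [415.0, 117.0], [387.0, 117.0]] [[610.3, 354.8], [640.7, 354.8], [644.9, 323.0], [613.8, 323.1]]
```

View pics/w3z.png

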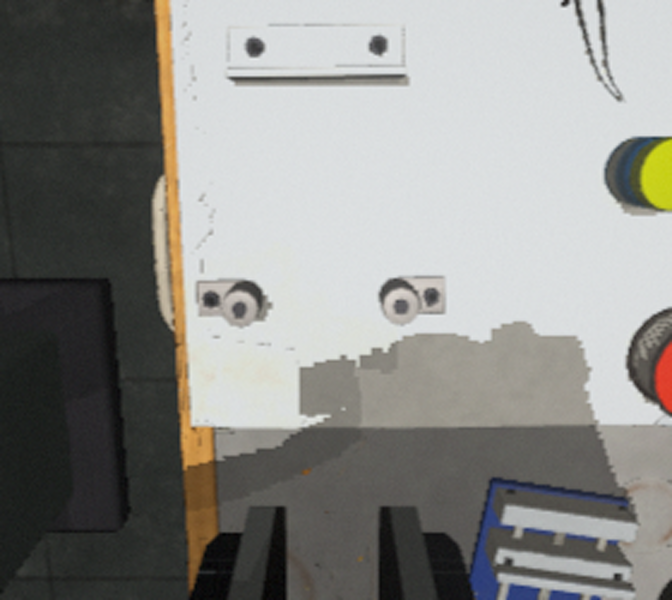

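The crop shows the post tops at about (240,306) and (401,303), and the bar's near face from (228,76) to (407,75). Now to turn these into world coordinates.

```bash
python3 - <<'E'
from h import *
c=np.load('w3.npz')
f=lambda p:np.array(p)/2.4+[120-.3,30-.3]
P=ray(c,f([(240,307),(401,304)]),30);B=ray(c,f([(228,69),(407,67)]),20);F=ray(c,f([(229,80),(407,79)]),0);H=ray(c,f([(211,299),(431,296)]),6)
for n,X in(('post',P),('bartop',B),('barfoot',F),('screws',H)):
    d=X[1]-X[0];print(n,X[:,:2].round(1).tolist(),'mid',X.mean(0)[:2].round(1),'len',np.hypot(*d[:2]).round(1),'yaw',np.degrees(np.arctan2(d[1],d[0])).round(2))
E
```

```text
post [[427.9, 280.2], [502.5, 281.4]] mid [465.2 280.8] len 74.7 yaw 0.92
bartop [[425.3, 383.9], [503.7, 384.5]] mid [464.5 384.2] len 78.4 yaw 0.46
barfoot [[423.2, 380.7], [505.5, 381.0]] mid [464.4 380.8] len 82.3 yaw 0.17
screws [[411.0, 279.6], [519.3, 280.8]] mid [465.1 280.2] len 108.3 yaw 0.63
```

Emit:
send_rows(increments=[[-0.738, -0.038, 0.1, 0, 0, 0.15, 0.58], [-0.738, -0.038, 0.1, 0, 0, 0.15, 0.58], [-0.738, -0.038, 0.1, 0, 0, 0.15, 0.58], [-0.738, -0.038, 0.1, 0, 0, 0.15, 0.58], [-0.738, -0.038, 0.1, 0, 0, 0.15, 0.58], [-0.738, -0.038, 0.3, 0, 0, 0.15, 0.58], [-0.738, -0.038, 0.3, 0, 0, 0.15, 0.58], [-0.738, -0.038, 0.3, 0, 0, 0.15, 0.58], [-0.738, -0.038, 0.3, 0, 0, 0.15, 0.58], [-0.738, -0.038, 0.3, 0, 0, 0.15, 0.58]])

```text
time_s: 4.38
tool_pos: [452.3, -89.5, 112.9]
eef_rot: [179.8, 0.0, 77.1]
force: [1.7, -0.5, -0.6]
grip_width: 17.9
grip_force: 0.0
```

```bash
python3 snap.py w4 wrist
```

```text
4.375 [452.3 -89.5 112.9] [1.7985e+02 2.0000e-02 7.7130e+01] 17.925577308083938 [ 1.7 -0.5 -0.6]
1537.0 [[335.0, 145.0], [353.0, 144.0], [359.0, 256.0], [340.0, 257.0]] [[513.1, -64.8], [525.8, -67.1], [517.9, -154.3], [503.8, -151.9]]
670.0 [[141.0, 66.0], [160.0, 61.0], [186.0, 150.0], [167.0, 155.0]] [[397.9, 14.4], [410.7, 14.9], [410.8, -44.8], [397.1, -45.6]]
9472.5 [[218.0, 33.0], [295.0, 31.0], [297.0, 162.0], [220.0, 163.0]] [[451.9, 22.8], [500.0, 12.5], [485.2, -70.9], [431.6, -59.4]]
```

View pics/w4.png

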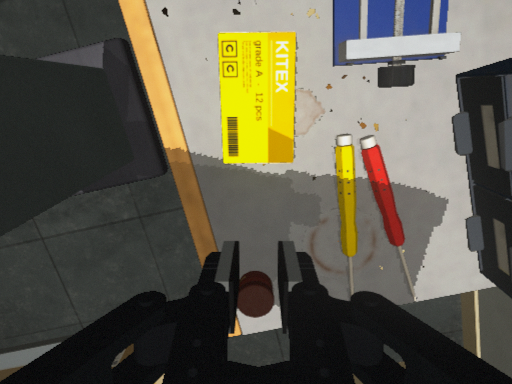

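The wrist view shows the carton with corners at about (218,33) and (297,162), nearly square to the tool. The tin is behind, at (255,293). I'll descend behind the rear end.

Emit:
send_rows(increments=[[0, 0, 0.1, 0, 0, 0, 0.58], [0, 0, 0.17, 0, 0, 0, 0.58], [0, 0, 0.2, 0, 0, 0, 0.58], [0, 0, 0.212, 0, 0, 0, 0.58], [0, 0, 0.212, 0, 0, 0, 0.58], [0, 0, 0.212, 0, 0, 0, 0.58]])

```text
time_s: 5.18
tool_pos: [452.1, -89.9, 6.1]
eef_rot: [179.9, 0.0, 77.1]
force: [-0.1, 0.7, -0.3]
grip_width: 18.4
grip_force: 0.0
```

```bash
cat > path.py <<'E'
import numpy as np,sys
# carton path (car-like): yaw psi(s), pusher rigid behind; rows relative to commanded start pose
def path(c0,psi_pts,ds,S):
    s=np.arange(0,S+.01,1.);psi=np.radians(np.interp(s,*zip(*psi_pts)))
    x=c0[0]+np.r_[0,np.cumsum(-np.sin(psi[:-1]))];y=c0[1]+np.r_[0,np.cumsum(np.cos(psi[:-1]))]
    return s,x,y,psi
def rows(tcp,yaw,s,x,y,psi,L,ds,s0,n):
    T=np.radians(yaw);ex=np.array([np.cos(T),np.sin(T)]);ey=np.array([np.sin(T),-np.cos(T)])
    for i in range(n):
        k=int(min(s0+ds*(i+1),s[-1]));p=np.array([x[k]+L*np.sin(psi[k]),y[k]-L*np.cos(psi[k])])-tcp
        print([float((p@ex/500).round(3)),float((p@ey/500).round(3)),0,0,0,float(round(-(psi[k]+np.pi/2-T)/1.5,3)),.58],'car',x[k].round(1),y[k].round(1),np.degrees(psi[k]).round(1))
E
python3 - <<'E'
from path import *
from plant import *
s=sense();print(s['tool_pos'].round(1),s['eef_rot'].round(1),s['force'].round(1),s['time_s'])
q=path((467,-23.7),[(0,-12.9),(8,-12.9),(108,6),(135,6),(225,.6),(400,.6)],5,230)
print('end',q[1][-1],q[2][-1])
rows(s['tool_pos'][:2],s['eef_rot'][2],*q,53,6,-18,20)
E
```

```text
[452.1 -89.9   6.1] [179.9   0.   77.1] [-0.1  0.7 -0.3] 5.175
end 466.8398857733151 205.1215499868735
[0.457, -0.072, 0, 0, 0, -0.161, 0.58] car 467.0 194.1 1.0
[0.469, -0.076, 0, 0, 0, -0.157, 0.58] car 466.9 200.1 0.6
[0.03, -0.001, 0, 0, 0, -0.0, 0.58] car 467.0 -23.7 -12.9
[0.042, -0.001, 0, 0, 0, -0.0, 0.58] car 468.3 -17.9 -12.9
[0.054, 0.001, 0, 0, 0, -0.009, 0.58] car 469.7 -12.0 -12.1
[0.066, 0.003, 0, 0, 0, -0.022, 0.58] car 470.9 -6.1 -11.0
[0.078, 0.004, 0, 0, 0, -0.035, 0.58] car 472.0 -0.2 -9.9
[0.09, 0.006, 0, 0, 0, -0.048, 0.58] car 473.0 5.7 -8.7
[0.102, 0.007, 0, 0, 0, -0.062, 0.58] car 473.8 11.6 -7.6
[0.114, 0.008, 0, 0, 0, -0.075, 0.58] car 474.6 17.6 -6.5
[0.126, 0.008, 0, 0, 0, -0.088, 0.58] car 475.2 23.6 -5.3
[0.139, 0.009, 0, 0, 0, -0.101, 0.58] car 475.7 29.5 -4.2
[0.151, 0.009, 0, 0, 0, -0.114, 0.58] car 476.1 35.5 -3.1
[0.163, 0.009, 0, 0, 0, -0.128, 0.58] car 476.4 41.5 -1.9
[0.175, 0.008, 0, 0, 0, -0.141, 0.58] car 476.5 47.5 -0.8
[0.187, 0.008, 0, 0, 0, -0.154, 0.58] car 476.5 53.5 0.3
[0.199, 0.007, 0, 0, 0, -0.167, 0.58] car 476.5 59.5 1.5
[0.212, 0.006, 0, 0, 0, -0.18, 0.58] car 476.3 65.5 2.6
[0.224, 0.005, 0, 0, 0, -0.194, 0.58] car 475.9 71.5 3.7
[0.236, 0.003, 0, 0, 0, -0.207, 0.58] car 475.5 77.5 4.9
```

Emit:
send_rows(increments=[[0.012, 0, 0, 0, 0, 0, 0.58], [0.022, 0, 0, 0, 0, 0, 0.58], [0.03, -0.001, 0, 0, 0, 0, 0.58], [0.042, -0.001, 0, 0, 0, 0, 0.58], [0.054, 0.001, 0, 0, 0, -0.009, 0.58], [0.066, 0.003, 0, 0, 0, -0.022, 0.58], [0.078, 0.004, 0, 0, 0, -0.035, 0.58], [0.09, 0.006, 0, 0, 0, -0.048, 0.58], [0.102, 0.007, 0, 0, 0, -0.062, 0.58], [0.114, 0.008, 0, 0, 0, -0.075, 0.58], [0.126, 0.008, 0, 0, 0, -0.088, 0.58], [0.139, 0.009, 0, 0, 0, -0.101, 0.58], [0.151, 0.009, 0, 0, 0, -0.114, 0.58], [0.163, 0.009, 0, 0, 0, -0.128, 0.58], [0.175, 0.008, 0, 0, 0, -0.141, 0.58]])

```text
time_s: 7.05
tool_pos: [475.0, -5.0, 5.3]
eef_rot: [-180.0, -0.0, 89.3]
force: [-0.3, -0.5, 0.4]
grip_width: 18.1
grip_force: 0.3
```

```bash
python3 snap.py w5 wrist
```

```text
7.05 [475.   -5.    5.3] [-180.     -0.     89.27] 18.111366584958695 [-0.3 -0.5  0.4]
27148.0 [[190.0, 29.0], [332.0, 29.0], [332.0, 247.0], [190.0, 247.0]] [[452.3, 90.5], [501.7, 89.8], [505.9, 6.3], [446.2, 7.2]]
```

View pics/w5.png

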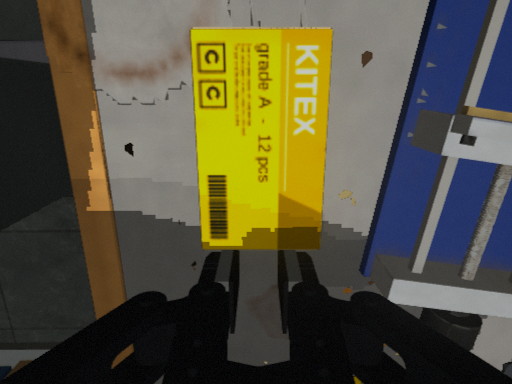

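The carton is square in contact, with its rear edge at row 247 and centred at column 261. Next I'll steer the S-curve towards the gap axis.

```bash
python3 - <<'E'
from path import *
from plant import *
s=sense()
q=path((476.4,48.2),[(0,-.8),(45,6.7),(80,6.7),(145,.6),(400,.6)],5,330)
rows(np.array([475.2,-4.8]),89.27,*q,53,5.5,0,27)
E
```

```text
[0.01, 0.002, 0, 0, 0, -0.009, 0.58] car 476.4 53.2 0.0
[0.022, 0.004, 0, 0, 0, -0.021, 0.58] car 476.4 59.2 1.0
[0.032, 0.005, 0, 0, 0, -0.03, 0.58] car 476.3 64.2 1.9
[0.044, 0.006, 0, 0, 0, -0.042, 0.58] car 476.0 70.2 2.9
[0.054, 0.007, 0, 0, 0, -0.052, 0.58] car 475.8 75.2 3.7
[0.066, 0.008, 0, 0, 0, -0.063, 0.58] car 475.3 81.2 4.7
[0.077, 0.009, 0, 0, 0, -0.073, 0.58] car 474.9 86.2 5.5
[0.089, 0.009, 0, 0, 0, -0.085, 0.58] car 474.3 92.1 6.5
[0.099, 0.008, 0, 0, 0, -0.086, 0.58] car 473.7 97.1 6.7
[0.111, 0.007, 0, 0, 0, -0.086, 0.58] car 473.0 103.0 6.7
[0.12, 0.005, 0, 0, 0, -0.086, 0.58] car 472.4 108.0 6.7
[0.132, 0.004, 0, 0, 0, -0.086, 0.58] car 471.7 114.0 6.7
[0.142, 0.002, 0, 0, 0, -0.086, 0.58] car 471.1 118.9 6.7
[0.154, 0.001, 0, 0, 0, -0.086, 0.58] car 470.4 124.9 6.7
[0.164, -0.001, 0, 0, 0, -0.084, 0.58] car 469.8 129.9 6.5
[0.176, -0.003, 0, 0, 0, -0.078, 0.58] car 469.2 135.8 5.9
[0.186, -0.005, 0, 0, 0, -0.072, 0.58] car 468.7 140.8 5.5
[0.197, -0.008, 0, 0, 0, -0.066, 0.58] car 468.1 146.8 4.9
[0.207, -0.009, 0, 0, 0, -0.06, 0.58] car 467.7 151.8 4.4
[0.219, -0.011, 0, 0, 0, -0.054, 0.58] car 467.3 157.7 3.9
[0.229, -0.013, 0, 0, 0, -0.048, 0.58] car 467.0 162.7 3.4
[0.241, -0.015, 0, 0, 0, -0.042, 0.58] car 466.6 168.7 2.9
[0.251, -0.016, 0, 0, 0, -0.036, 0.58] car 466.4 173.7 2.4
[0.263, -0.018, 0, 0, 0, -0.03, 0.58] car 466.2 179.7 1.8
[0.273, -0.019, 0, 0, 0, -0.024, 0.58] car 466.0 184.7 1.4
[0.285, -0.021, 0, 0, 0, -0.018, 0.58] car 465.9 190.7 0.8
[0.295, -0.021, 0, 0, 0, -0.015, 0.58] car 465.8 195.7 0.6
```

Emit:
send_rows(increments=[[0.01, 0.002, 0, 0, 0, -0.009, 0.58], [0.022, 0.004, 0, 0, 0, -0.021, 0.58], [0.032, 0.005, 0, 0, 0, -0.03, 0.58], [0.044, 0.006, 0, 0, 0, -0.042, 0.58], [0.054, 0.007, 0, 0, 0, -0.052, 0.58], [0.066, 0.008, 0, 0, 0, -0.063, 0.58], [0.077, 0.009, 0, 0, 0, -0.073, 0.58], [0.089, 0.009, 0, 0, 0, -0.085, 0.58], [0.099, 0.008, 0, 0, 0, -0.086, 0.58], [0.111, 0.007, 0, 0, 0, -0.086, 0.58], [0.12, 0.005, 0, 0, 0, -0.086, 0.58], [0.132, 0.004, 0, 0, 0, -0.086, 0.58], [0.142, 0.002, 0, 0, 0, -0.086, 0.58], [0.154, 0.001, 0, 0, 0, -0.086, 0.58], [0.164, -0.001, 0, 0, 0, -0.084, 0.58], [0.176, -0.003, 0, 0, 0, -0.078, 0.58], [0.186, -0.005, 0, 0, 0, -0.072, 0.58], [0.197, -0.008, 0, 0, 0, -0.066, 0.58], [0.207, -0.009, 0, 0, 0, -0.06, 0.58], [0.219, -0.011, 0, 0, 0, -0.054, 0.58]])

```text
time_s: 9.6
tool_pos: [471.0, 104.5, 5.3]
eef_rot: [-180.0, 0.0, 93.8]
force: [-0.2, -0.4, -0.1]
grip_width: 17.9
grip_force: 0.3
```

```bash
python3 snap.py w6 wrist
```

```text
9.6 [471.  104.5   5.3] [-180.     0.    93.8] 17.914807778925436 [-0.2 -0.4 -0.1]
27044.0 [[190.0, 29.0], [332.0, 29.0], [332.0, 249.0], [190.0, 249.0]] [[440.8, 197.9], [490.0, 201.1], [501.0, 117.3], [441.3, 113.5]]
```

View pics/w6.png

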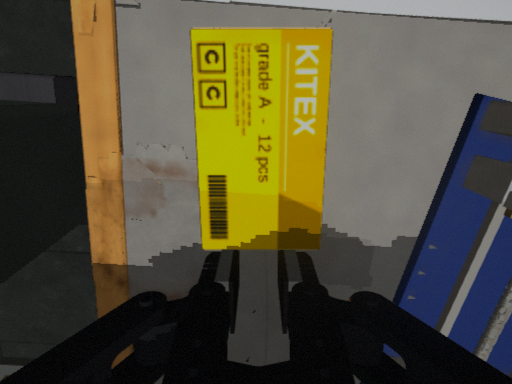

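Carton and tool have stayed locked together: rear edge at row 249, columns 190 to 332. I'll straighten up towards the gap.

```bash
python3 - <<'E'
from path import *
q=path((467.9,157.7),[(0,3.9),(8,3.9),(53,.6),(400,.6)],5,330)
p=np.array([467.9+53*np.sin(np.radians(3.85)),157.7-53*np.cos(np.radians(3.85))])
rows(p,93.9,*q,53,5,0,12)
E
```

```text
[0.01, 0.0, 0, 0, 0, 0.0, 0.58] car 467.6 162.7 3.9
[0.02, -0.0, 0, 0, 0, 0.002, 0.58] car 467.2 167.7 3.8
[0.03, -0.001, 0, 0, 0, 0.006, 0.58] car 466.9 172.7 3.4
[0.04, -0.001, 0, 0, 0, 0.01, 0.58] car 466.6 177.7 3.0
[0.05, -0.002, 0, 0, 0, 0.015, 0.58] car 466.4 182.7 2.7
[0.06, -0.002, 0, 0, 0, 0.019, 0.58] car 466.2 187.6 2.3
[0.07, -0.003, 0, 0, 0, 0.023, 0.58] car 466.0 192.6 1.9
[0.08, -0.003, 0, 0, 0, 0.027, 0.58] car 465.8 197.6 1.6
[0.09, -0.003, 0, 0, 0, 0.032, 0.58] car 465.7 202.6 1.2
[0.1, -0.003, 0, 0, 0, 0.036, 0.58] car 465.6 207.6 0.8
[0.11, -0.003, 0, 0, 0, 0.038, 0.58] car 465.5 212.6 0.6
[0.12, -0.003, 0, 0, 0, 0.038, 0.58] car 465.5 217.6 0.6
```

Emit:
send_rows(increments=[[0.01, 0, 0, 0, 0, 0, 0.58], [0.02, 0, 0, 0, 0, 0.002, 0.58], [0.03, -0.001, 0, 0, 0, 0.006, 0.58], [0.04, -0.001, 0, 0, 0, 0.01, 0.58], [0.05, -0.002, 0, 0, 0, 0.015, 0.58], [0.06, -0.002, 0, 0, 0, 0.019, 0.58], [0.07, -0.003, 0, 0, 0, 0.023, 0.58], [0.08, -0.003, 0, 0, 0, 0.027, 0.58], [0.09, -0.003, 0, 0, 0, 0.032, 0.58], [0.1, -0.003, 0, 0, 0, 0.036, 0.58], [0.11, -0.003, 0, 0, 0, 0.038, 0.58], [0.12, -0.003, 0, 0, 0, 0.038, 0.58]])

```text
time_s: 11.15
tool_pos: [465.5, 164.3, 5.3]
eef_rot: [-180.0, -0.0, 90.6]
force: [-0.5, 0.6, -0.7]
grip_width: 18.2
grip_force: 0.2
```

```bash
python3 snap.py w7 wrist
```

```text
11.15 [465.5 164.3   5.3] [-180.     -0.     90.57] 18.15868662878088 [-0.5  0.6 -0.7]
26008.0 [[191.0, 29.0], [332.0, 29.0], [332.0, 249.0], [191.0, 249.0]] [[441.0, 259.2], [490.0, 259.6], [496.2, 175.4], [436.8, 174.9]]
```

View pics/w7.png

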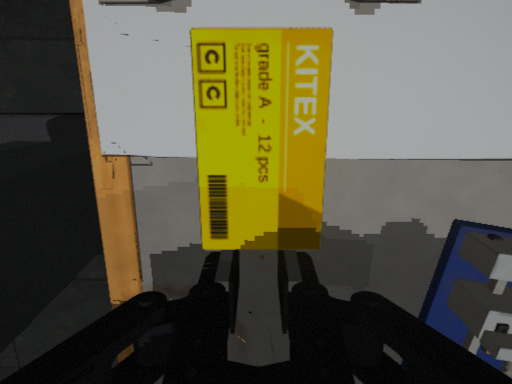

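```bash
python3 - <<'E'
from h import *
c=np.load('w7.npz')
print(ray(c,[(190,6),(347,6),(104,3),(421,2)],1).round(1)); print(proj(c,[[427.9,280.2,0],[502.5,281.4,0],[427.9,280.2,30],[502.5,281.4,30]]).round())
im=c['im'];print([ ''.join('#' if v<150 else '.' for v in im[r,90:430:3].mean(1)) for r in (0,2,4,6,8,10)])
E
```

```text
[[437.9 269.8   1. ]
 [498.5 270.4   1. ]
 [404.9 270.5   1. ]
 [526.9 272.    1. ]]
[[163. -24.]
 [359. -26.]
 [136. -56.]
 [388. -58.]]
['...###############################...................................................##########################...', '...###############################...................................................##########################...', '...###############################.....................................................##########.................', '...................###############.....................................................##########.................', '......................###########......................................................##########.................', '......................###########.......................................................#######...................']
```

The leading edge is at y≈259 and centred at x≈465.5. The posts are only just in frame at the top, so I'll lift off briefly to see carton and posts in one picture before the tight part.

Emit:
send_rows(increments=[[-0.012, 0, 0, 0, 0, 0, 0.58], [-0.024, 0, 0, 0, 0, 0, 0.58], [-0.024, 0, -0.1, 0, 0, 0, 0.58], [-0.024, 0, -0.2, 0, 0, 0, 0.58], [-0.024, 0, -0.24, 0, 0, 0, 0.58], [-0.024, 0, -0.24, 0, 0, 0, 0.58]])

```text
time_s: 11.95
tool_pos: [466.5, 151.5, 126.5]
eef_rot: [179.8, -0.0, 90.5]
force: [0.6, -0.3, -0.6]
grip_width: 18.2
grip_force: 0.0
```

```bash
python3 snap.py w8 wrist;  python3 - <<'E'
import cv2,numpy as np
im=np.load('w8.npz')['im'][0:200,130:390];cv2.imwrite('pics/w8z.png',cv2.resize(im,None,fx=3,fy=3,interpolation=cv2.INTER_CUBIC))
E
```

```text
11.95 [466.5 151.5 126.5] [ 1.7984e+02 -2.0000e-02  9.0550e+01] 18.229735311808266 [ 0.6 -0.3 -0.6]
8365.0 [[222.0, 38.0], [294.0, 38.0], [294.0, 160.0], [222.0, 160.0]] [[441.3, 259.4], [490.0, 259.8], [493.3, 176.0], [439.4, 175.6]]
```

View pics/w8z.png

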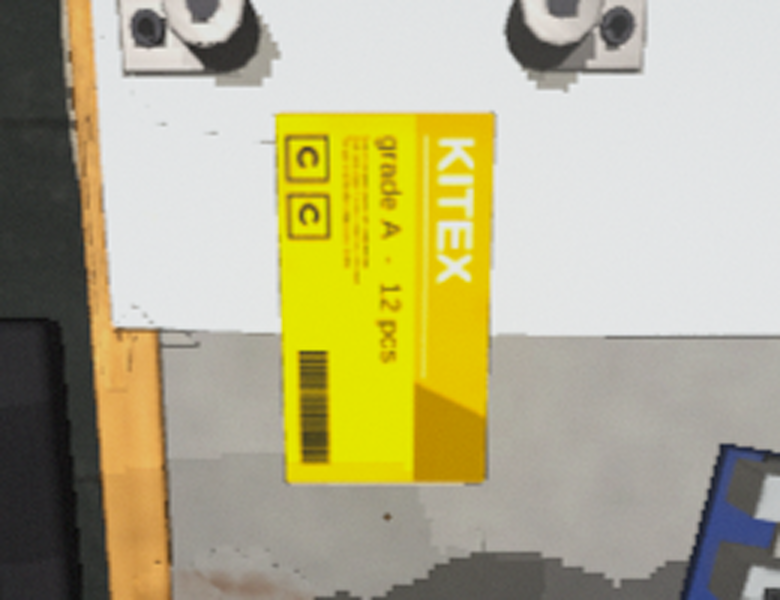

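The crop shows shadows lying to the right of each post, which explains the dark blobs. Plate corners are at (122,73) and (642,71), post tops at (204,8) and (562,5), and the carton's front edge runs from (276,114) to (495,113).

```bash
python3 - <<'E'
from h import *
c=np.load('w8.npz');f=lambda p:np.array(p)/3+[130-.33,0-.33]
for n,p,z in(('plate',[(122,73),(642,71)],3),('screw',[(148,24),(617,24)],6),('top',[(204,8),(562,5)],30),('front',[(276,114),(495,113)],18),('rear',[(287,483),(486,482)],18),('rear0',[(287,485),(486,484)],0)):
    X=ray(c,f(p),z)[:,:2];print(n,X.round(1).tolist(),X.mean(0).round(1),np.degrees(np.arctan2(*(X[1]-X[0])[::-1])).round(2))
E
```

```text
plate [[403.5, 270.1], [526.4, 271.7]] [464.9 270.9] 0.72
screw [[410.9, 279.9], [519.1, 280.9]] [465.  280.4] 0.53
top [[427.7, 278.2], [502.4, 279.4]] [465.  278.8] 0.96
front [[441.1, 259.6], [490.4, 260.3]] [465.8 259.9] 0.75
rear [[441.8, 175.1], [491.6, 175.8]] [466.7 175.4] 0.72
rear0 [[440.2, 170.9], [493.5, 171.5]] [466.9 171.2] 0.72
```

The carton lies parallel to the bay and about 0.5 mm off axis, which is good. I'll go back down and push straight.

Emit:
send_rows(increments=[[0, 0, 0.1, 0, 0, 0, 0.58], [0, 0, 0.18, 0, 0, 0, 0.58], [0, 0, 0.23, 0, 0, 0, 0.58], [0, 0, 0.24, 0, 0, 0, 0.58], [0, 0, 0.24, 0, 0, 0, 0.58], [0.012, 0, 0.24, 0, 0, 0, 0.58], [0.02, 0, 0.24, 0, 0, 0, 0.58], [0.028, 0, 0.24, 0, 0, 0, 0.58], [0.038, 0, 0.24, 0, 0, 0, 0.58], [0.048, 0, 0.24, 0, 0, 0, 0.58], [0.058, 0, 0.24, 0, 0, 0, 0.58], [0.068, 0, 0.24, 0, 0, 0, 0.58], [0.078, 0, 0.24, 0, 0, 0, 0.58], [0.088, 0, 0.24, 0, 0, 0, 0.58], [0.098, 0, 0.24, 0, 0, 0, 0.58], [0.108, 0, 0.24, 0, 0, 0, 0.58], [0.118, 0, 0.24, 0, 0, 0, 0.58], [0.128, 0, 0.24, 0, 0, 0, 0.58]])

```text
time_s: 14.25
tool_pos: [465.0, 216.3, 5.3]
eef_rot: [-180.0, -0.0, 90.6]
force: [-0.5, -0.9, 1.0]
grip_width: 17.7
grip_force: 0.3
```

```bash
python3 snap.py w9 wrist
```

```text
14.25 [465.  216.3   5.3] [-180.     -0.     90.57] 17.671744703904555 [-0.5 -0.9  1. ]
25804.0 [[190.0, 29.0], [331.0, 29.0], [331.0, 249.0], [190.0, 249.0]] [[440.1, 311.2], [489.1, 311.6], [495.2, 227.4], [435.8, 226.9]]
```

View pics/w9.png

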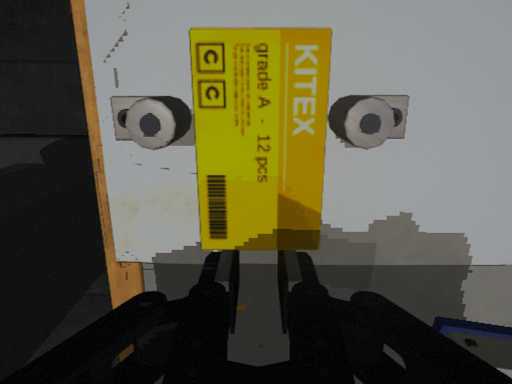

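The carton is between the posts (150,122) and (370,122) with even clearance, moving freely. On towards the bar, slowing at the end.

Emit:
send_rows(increments=[[0.01, 0, 0, 0, 0, 0, 0.58], [0.02, 0, 0, 0, 0, 0, 0.58], [0.03, 0, 0, 0, 0, 0, 0.58], [0.04, 0, 0, 0, 0, 0, 0.58], [0.05, 0, 0, 0, 0, 0, 0.58], [0.06, 0, 0, 0, 0, 0, 0.58], [0.07, 0, 0, 0, 0, 0, 0.58], [0.08, 0, 0, 0, 0, 0, 0.58], [0.09, 0, 0, 0, 0, 0, 0.58], [0.1, 0, 0, 0, 0, 0, 0.58], [0.11, 0, 0, 0, 0, 0, 0.58], [0.12, 0, 0, 0, 0, 0, 0.58], [0.126, 0, 0, 0, 0, 0, 0.58], [0.13, 0, 0, 0, 0, 0, 0.58], [0.132, 0, 0, 0, 0, 0, 0.58]])

```text
time_s: 16.18
tool_pos: [464.3, 282.0, 5.3]
eef_rot: [-180.0, 0.0, 90.6]
force: [-0.3, -0.7, -0.4]
grip_width: 17.9
grip_force: 0.3
```

```bash
python3 snap.py w10 wrist
```

```text
16.175 [464.3 282.    5.3] [-180.      0.     90.57] 17.91315288867334 [-0.3 -0.7 -0.4]
25748.5 [[190.0, 29.0], [330.0, 29.0], [330.0, 249.0], [190.0, 249.0]] [[439.4, 376.9], [488.1, 377.4], [494.1, 293.1], [435.2, 292.6]]
```

Emit:
send_rows(increments=[[0.002, 0, 0, 0, 0, 0, 0.58], [0.004, 0, 0, 0, 0, 0, 0.58], [0.006, 0, 0, 0, 0, 0, 0.58], [0.007, 0, 0, 0, 0, 0, 0.58], [0.008, 0, 0, 0, 0, 0, 0.58]])

```text
time_s: 16.85
tool_pos: [464.3, 285.5, 5.3]
eef_rot: [180.0, 0.1, 90.6]
force: [0.9, -6.8, 2.1]
grip_width: 18.1
grip_force: 3.2
```

Emit:
send_rows(increments=[[0.001, 0, 0, 0, 0, 0, 0.58], [0.001, 0, 0, 0, 0, 0, 0.58]])

```text
time_s: 17.1
tool_pos: [464.3, 285.5, 5.3]
eef_rot: [180.0, 0.1, 90.5]
force: [1.1, -8.6, 1.8]
grip_width: 17.9
grip_force: 4.1
```

Emit:
send_rows(increments=[[-0.01, 0, 0, 0, 0, 0, 0.58], [-0.03, 0, 0, 0, 0, 0, 0.58], [-0.05, 0, 0, 0, 0, 0, 0.58], [-0.08, 0, 0, 0, 0, 0, 0.58], [-0.1, 0, -0.1, 0, 0, 0, 0.58], [-0.1, 0, -0.2, 0, 0, 0, 0.58], [-0.1, 0, -0.3, 0, 0, 0, 0.58], [-0.1, 0, -0.4, 0, 0, 0, 0.58], [-0.1, 0, -0.4, 0, 0, 0, 0.58]])

```text
time_s: 18.23
tool_pos: [466.3, 236.1, 208.6]
eef_rot: [179.7, -0.1, 90.6]
force: [-0.5, 0.5, -1.5]
grip_width: 18.0
grip_force: 0.0
```

```bash
python3 snap.py w11 wrist; python3 - <<'E'
from h import *
im=np.load('w11.npz')['im'];cv2.imwrite('pics/w11z.png',cv2.resize(im[0:220,120:400],None,fx=2.7,fy=2.7,interpolation=cv2.INTER_CUBIC))
E
```

```text
18.225 [466.3 236.1 208.6] [ 1.7968e+02 -1.0000e-01  9.0550e+01] 18.02898012690894 [-0.5  0.5 -1.5]
1016.5 [[420.0, 36.0], [455.0, 36.0], [455.0, 73.0], [420.0, 73.0]] [[612.0, 358.3], [643.6, 358.6], [649.3, 327.2], [616.7, 326.9]]
5250.0 [[228.0, 6.0], [284.0, 6.0], [284.0, 105.0], [228.0, 105.0]] [[439.8, 380.7], [488.8, 381.1], [491.4, 297.2], [438.3, 296.7]]
```

View pics/w11z.png

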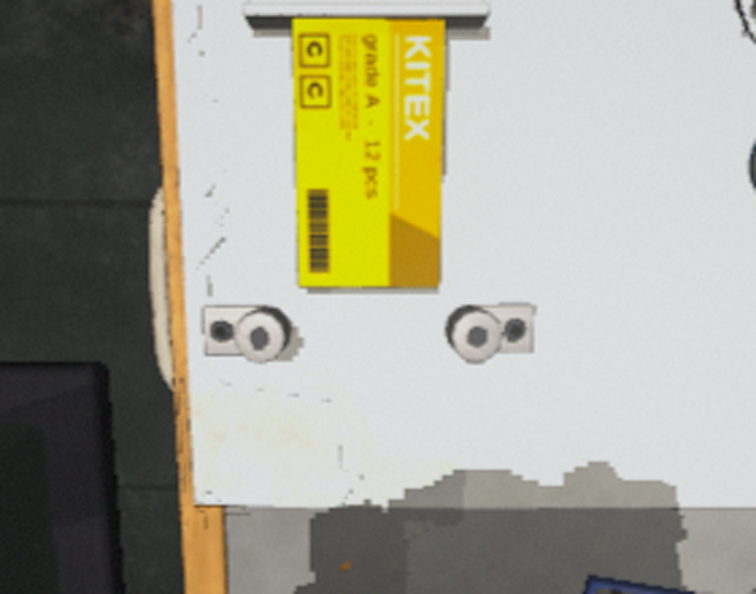

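The carton's front edge (row 20) lies flush and square against the bar, and its rear (row 287) is clear past the posts (row 335). I'm handing the job in.

```bash
python3 -c "
from plant import *
print(close_job())"
```

```text
the job is handed in; nothing more can be done
None
```

The carton was pushed through the gap and now lies square against the stop bar, wholly past the posts; the jar, spool and tin were not touched, and the job was handed in at about 18 s of the 51 s allowed.

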